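# Lock the vegetable slicer's blade guard for storage

## Task

Close the slicer's blade guard: push its slide by the tab until it is pressed firmly (over 6 N, never over 40 N) against its end stop. Then take the lock pin from its wooden rest and push it, rod first, through the bracket's front ear, the slide's lug and the rear ear until its collar is up against the front ear, and let go of it. Leave the carton, tumbler and tub alone.

Things in the scene. Friction and masses are not known exactly. Their poses are not given: they have to be found in the camera images.
- slicer: Fixed aluminium slicer deck 240 (x) x 320 (y) x 22 mm high, with a raised white board (36 mm high) along its far side. Origin at the centre of its underside, z up, x away from the robot, y along the slide's travel towards the end stop. Two guide rails, tops 28 mm high, run along y at x = -56 and -4 mm.
- ear_hole (a point): Centre of the hole mouth in the robot-side face of the bracket's front ear, at (-46, 100, 67) mm in the slicer's frame, axes as the slicer's. Two upright steel ears, 6 mm thick (x), 44 mm wide, tops at z = 85 mm, with a 20 mm gap between; 12 mm round holes along x. Pin goes in along +x; the rear ear's rear face is 32 mm on.
- guard_slide: Sliding blade guard: dark steel bar 44 (x) x 125 (y) mm, top at z = 34 mm, running along slicer y on x = -30 mm, 100 mm of travel, starting 60 to 100 mm short of its end stop; about 3 N friction, stays where left. Push tab at its -y end, lug at its +y end, thin cover plate to +x over the board. Origin under the lug, 22 mm above the counter, axes as the slicer's.
- lug_hole (a point): Centre of the 13 mm round hole (along x) in the slide's upright lug: 8 mm thick (x), 36 mm wide (y), top at z = 85 mm, hole at z = 67 mm, 92 mm to +y of the push tab. At the end stop it stands between the ears, 16 mm behind point ear_hole and in line with it.
- push_tab (a point): Centre of the top face of the slide's black upright push tab, 36 (x) x 14 (y) x 50 (z) mm; this top is 84 mm above the counter, the bar it stands on 34 mm; axes as the slicer's. Push on its -y face towards +y.
- pin_rest: Fixed wooden rest 56 (x) x 50 (y) x 31 mm high, with a 13 mm wide groove along x whose floor is 24 mm high; origin at the centre of its underside. It stands at the left or right of the slicer.
- lock_pin: Loose pin, about 85 g, lying level in the rest's groove, its axis 29 mm above the counter. Steel rod 10 mm thick, 80 mm long; collar 24 mm across, 5 mm thick; black flat handle 46 mm long (x = -5 to -51 mm), 14 mm thick (y), 24 mm high (z). Origin on the axis at the collar's front face where the rod starts; x along the rod to its tip, away from the robot; z up.
- pin_tip (a point): Tip of the pin's rod, on its axis, 80 mm from the collar; axes as the pin's.
- milk_carton: White milk carton 70 x 70 mm, 131 mm high, a bystander; origin at the centre of its underside. It stands on the other side of the slicer from the pin rest.
- tumbler: Dark drinking tumbler 86 mm across, 172 mm high, with a handle, a bystander; origin at the centre of its underside.
- tub: White round tub 120 mm across, 75 mm high, a bystander; origin at the centre of its underside.

How it is judged:
By the outcome, as a careful person would: the job done as asked, in the order asked, and still so for the second after the job is handed in, with the robot touching nothing.
It also fails if it takes over 64 s, if anything falls off the work surface, if the arm or the gripper's body presses on something with over 40 N, if the wrist force passes 120 N, or if a joint passes its speed limit or range.

## Robot

A 6-joint arm with a two-finger parallel gripper is mounted at the origin on the work surface. World frame = base frame: x ahead of the robot, y to its left, z up, the work surface at z = 0. Lengths are in m, angles in rad, forces in N, time in s.
With the tool pointing down it reaches from about 0.35 to 0.975 m from the base axis. Payload 4.9 kg.
Tool frame: the origin (TCP) lies on the mounting face of the last link; the fingertips stand 173 mm ahead of it and the grasp point (between the pads) lies 155 mm ahead of it; z points along the fingers, y is the direction in which the jaws open and shut (so a half turn about z gives the same grasp; the last joint's range is limited). The gripper opens to 85 mm and grips with 20 to 120 N. Pads are 22 mm wide; open, the fingers measure 114 mm over their backs; the gripper's body (76 mm by 85 mm) begins 54 mm behind the grasp point. The pads swing forward as they close: fully open they stand 13 mm farther back than shut.
Start: joints at [-1.287, 0.053, 1.613, -0, 1.476, -0.119], TCP at [0.245, -0.575, 0.405] pointing down, gripper open.
Joint ranges: [-3.01, 3.01], [-1.01, 2.22], [0.06, 2.58], [-1.02, 4.17], [0.09, 2.62], [-3.14, 3.14]. Speed limits (rad/s): [2.57, 2.57, 3.14, 3.14, 3.14, 3.14].

## Interface

Orientations are given as a unit quaternion [w, x, y, z].
In Python, from plant import manip gives the robot as it stands.
- The arm moves only by the tool play_rows, never from a script. Its argument "increments" is a list of rows, each an object with "offset": the shift along the tool's x, y, z in mm, a list of three; "twist": the turn about the tool's z in rad; "grip": the opening, from 0 (shut) to 1 (fully open). In form: [{"offset": [dx, dy, dz], "twist": twist, "grip": grip}, ...]. A call has 1 to 5 rows; each row is the pose to reach, as a shift and turn from the pose commanded when the call began, along the tool's axes at that moment; what a row does not reach only later rows make up. A row lasts 1/12 s, in which the tool goes at most 41.7 mm and 7.16 degrees, less where a joint would pass 70% of its speed; a pose out of reach is approached as far as the arm can. A call with a gripper value outside its range is refused whole. The fingers move at their own pace and stop on an object; the grip force is fixed at half the most. Time passes only in rows, so rows that repeat a pose let the fingers close. It gives the time, the measured TCP pose, the force and the opening at its end, in the units of the state.
- manip.state(): the state, without advancing time (a new reading comes with each control period).
- manip.grab_frame(name): name is "scene" or "top" or "wrist"; returns the picture (400x640x3 uint8, blue, green, red); there is no depth.
- manip.get_calibration(name): a dict with "fx", "fy", "cx", "cy" (pixels), "T" (4x4, takes a point from camera to world coordinates). Camera axes: x right, y down, z forward; pixel columns grow to the right and rows downward; lengths in m; the calibration is good to about 2 mm. The wrist camera is an equidistant fisheye: a pixel r from the principal point sees the ray r / f radians off the axis. A picture is of the moment at which its call begins: read the wrist's pose just before it. get_calibration takes no time and is no camera call; for the wrist camera it gives the pose at the moment of the call.
- manip.job_done(): hands the job in, once; it reports no verdict.
Trained networks look in the newest picture that a camera, given by its name, has taken for a name from the list of things; names that differ only in an ending like _2 or _b are one class to them, and where a whole thing is asked for, a point or a joint stands for the part that bears it (a point fixed in the world has none). Each returns a list of dicts, best first, with "p" (0 to 1); they miss things now and then, are a little off and sometimes report something else, mostly with a low value. They report only what shows in the picture. A call takes as long as a camera call.
- manip.boxes_of(query, camera): "xyz" ([x, y, z] in m, in the coordinates of the camera as it stood for that picture, good to about 4 mm: the middle of the surface that is visible of it).
- manip.tip_of(query, camera): "xyz" ([x, y, z] in m, in the coordinates of the camera as it stood for that picture, good to about 4 mm: a listed point, or the origin of a listed thing).
The state is a dict: "time": time; "joint_pos": joint angles; "joint_vel": joint speeds; "joint_efforts": joint torques, N m; "tool_pos": TCP position; "tool_rot": TCP orientation; "contact_force": force on the tool from outside, world axes, zero at the start; "ft_torque": the same for the moment, N m; "gripper_width": opening from 0.0 (shut) to 1.0 (fully open).
Only numpy, scipy, OpenCV 4.12 (cv2) and the standard library are available. Lean on these libraries where they do the work, as an engineer would, in place of code of your own. Each camera call takes 0.05 s, during which the arm holds its last target. There are 200 camera calls.

## Working session

There is one attempt and no reset: what is moved stays moved. The work goes in short steps, Python scripts to look and compute and a tool call to move; the robot and the scene stay as the last step left them, time stands still between calls to the robot, and variables do not carry over. Pictures are saved under pics/ and viewed, about 8 in all and at most 12, crops included, and the job is handed in when it is done.

Besides the shell and the picture viewer there is one more tool, called after "Call:" as name(argument=value, ...) on one line, values as JSON. play_rows: Moves the arm, as the interface text tells. Its arguments: {"type":"object","properties":{"increments":{"type":"array"}},"required":["increments"]}

```bash
mkdir -p pics; ls; cat > h.py <<'E'
import numpy as np, cv2
from plant import manip
from scipy.spatial.transform import Rotation as R
def find(q,cam,f='tip_of',n=2):
    T=np.array(manip.get_calibration(cam)['T'])
    return [(round(d['p'],2),np.round((T@np.r_[d['xyz'],1])[:3]*1000,1)) for d in getattr(manip,f)(q,cam)[:n]]
def snap(cam,name=None):
    im=manip.grab_frame(cam)
    if name: cv2.imwrite('pics/'+name,im)
    return im
def st():
    s=manip.state(); q=s['tool_rot']
    print('t',round(s['time'],2),'pos',np.round(np.array(s['tool_pos'])*1000,1),'F',np.round(s['contact_force'],1),'g',round(s['gripper_width'],3),'j',np.round(s['joint_pos'],2))
    M=R.from_quat([q[1],q[2],q[3],q[0]]).as_matrix(); print(np.round(M,3).tolist()); return s,M
E
python3 - <<'E'
from h import *
st()
for c in ['scene','top']:
    snap(c,c+'.png')
    for q in ['slicer','ear_hole','lug_hole','push_tab','pin_rest','lock_pin','pin_tip','milk_carton','tumbler','tub']:
        print(c,q,find(q,c))
st()
E
```

```text
pics
t 0.0 pos [ 244.9 -574.7  403.5] F [-0.5 -1.   0.8] g 1.003 j [-1.29  0.05  1.61 -0.    1.48 -0.12]
[[0.92, 0.392, -0.001], [0.392, -0.92, 0.002], [0.0, -0.002, -1.0]]
scene slicer [(0.66, array([ 6.273e+02,  4.350e+01, -4.000e-01]))]
scene ear_hole [(0.7, array([577.8, 140.4,  67. ])), (0.21, array([597.7,  75.7,  65.5]))]
scene lug_hole [(0.58, array([597.3,  73. ,  65.8]))]
scene push_tab [(0.77, array([603.6, -16.3,  84.3]))]
scene pin_rest [(0.66, array([474.6, 326.2,  -0.5]))]
scene lock_pin [(0.59, array([447.3, 327.7,  25.8])), (0.29, array([524.5, 318.7,  26.2]))]
scene pin_tip [(0.54, array([522.6, 323.3,  28.1]))]
scene milk_carton [(0.86, array([ 497.5, -334.7,   -4.4]))]
scene tumbler [(0.66, array([ 627.6, -367.9,    2.1]))]
scene tub [(0.82, array([675.1, 379.9,  -2.9]))]
top slicer [(0.79, array([624.3,  41.4,   0.9])), (0.35, array([598.9, -15.4,  79.4]))]
top ear_hole [(0.62, array([573.3, 138.9,  63. ])), (0.4, array([626.6,  39. ,   1.4]))]
top lug_hole [(0.57, array([597.4,  73.9,  66.2])), (0.55, array([474.9, 326.4,   1.9]))]
top push_tab [(0.76, array([600.9, -13.9,  79.6]))]
top pin_rest [(0.67, array([ 494.1, -338. ,    2. ])), (0.63, array([475.8, 324.8,   0.6]))]
top lock_pin [(0.81, array([438.4, 325.1,  26.5]))]
top pin_tip [(0.65, array([522. , 320.6,  32.1]))]
top milk_carton [(0.95, array([ 495.8, -337.5,    1.7]))]
top tumbler [(0.66, array([ 6.289e+02, -3.694e+02, -2.000e-01]))]
top tub [(0.61, array([669. , 375.9,  -1. ]))]
t 1.1 pos [ 245.  -575.   404.7] F [ 0.2  0.4 -0.8] g 1.0 j [-1.29  0.05  1.61  0.    1.48 -0.12]
[[0.92, 0.392, 0.0], [0.392, -0.92, 0.0], [0.0, 0.0, -1.0]]
```

View pics/scene.png

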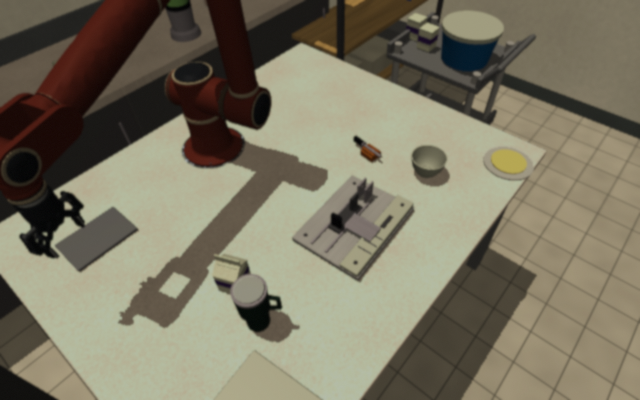

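View pics/top.png

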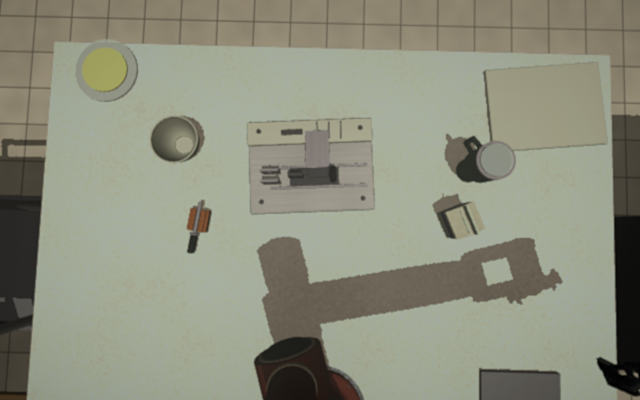

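The scene view shows the slicer at about (355,225) with its slide short of the stop, and the rest and pin at (368,150). In the top view the slicer is at (310,165), turned about 0.04 rad. The pin is at (199,225) on the left, the carton at (460,220) and the tumbler at (495,160). The two cameras agree, and the slide's travel left is about 66 mm.

Call:
play_rows(increments=[{"offset": [35, -21, 0], "twist": 0.12, "grip": 0}, {"offset": [70, -42, 0], "twist": 0.24, "grip": 0}, {"offset": [104, -62, 0], "twist": 0.353, "grip": 0}, {"offset": [139, -83, 0], "twist": 0.353, "grip": 0}, {"offset": [174, -103, 0], "twist": 0.353, "grip": 0}])

```text
time: 1.52
tool_pos: [0.3653, -0.4104, 0.4048]
tool_rot: [0.0, 1.0, 0.024, 0.0]
contact_force: [0.6, -0.3, -0.5]
gripper_width: 0.295
```

Call:
play_rows(increments=[{"offset": [25, -32, 0], "twist": 0, "grip": 0}, {"offset": [50, -63, 0], "twist": 0, "grip": 0}, {"offset": [76, -95, 0], "twist": 0, "grip": 0}, {"offset": [102, -126, 0], "twist": 0, "grip": 0}, {"offset": [127, -158, 0], "twist": 0, "grip": 0}])

```text
time: 1.93
tool_pos: [0.4845, -0.2461, 0.4051]
tool_rot: [0.0, 1.0, 0.025, 0.0]
contact_force: [-0.2, -1.4, -0.7]
gripper_width: 0.001
```

Call:
play_rows(increments=[{"offset": [25, -32, 0], "twist": 0, "grip": 0}, {"offset": [50, -63, 0], "twist": 0, "grip": 0}, {"offset": [76, -95, 0], "twist": 0, "grip": 0}, {"offset": [102, -126, 0], "twist": 0, "grip": 0}, {"offset": [127, -157, 0], "twist": 0, "grip": 0}])

```text
time: 2.35
tool_pos: [0.6036, -0.0827, 0.4049]
tool_rot: [0.0, 1.0, 0.025, 0.0]
contact_force: [0.3, -0.7, -0.1]
gripper_width: -0.002
```

```bash
python3 - <<'E'
from h import *
st()
snap('wrist','w1.png')
for q in ['slicer','ear_hole','lug_hole','push_tab','guard_slide']:
    print(q,find(q,'wrist'))
E
```

```text
t 2.35 pos [603.6 -82.7 404.9] F [ 0.3 -0.7 -0.1] g -0.002 j [-0.26  0.02  1.65 -0.    1.47  1.26]
[[0.999, 0.05, 0.001], [0.05, -0.999, -0.0], [0.001, 0.0, -1.0]]
slicer [(0.88, array([629. ,  44.4,   2. ]))]
ear_hole [(0.75, array([572.8, 138.1,  65.3])), (0.53, array([441.6, 333.8,  29.8]))]
lug_hole []
push_tab [(0.97, array([600.1, -16.4,  81.9]))]
guard_slide [(0.59, array([593.7,  71.5,  18.8]))]
```

View pics/w1.png

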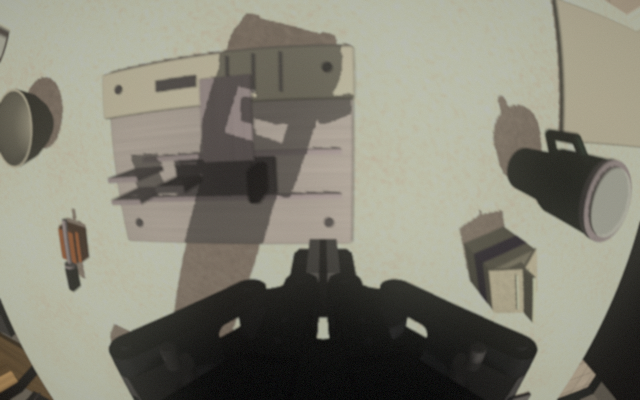

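The wrist view shows the shut fingers at (322,265), and the tab at (262,180), clear of the fingers. I'll go down and then push.

Call:
play_rows(increments=[{"offset": [-1, 0, 41], "twist": 0, "grip": 0}, {"offset": [-2, 0, 82], "twist": 0, "grip": 0}, {"offset": [-2, 0, 122], "twist": 0, "grip": 0}, {"offset": [-2, 0, 155], "twist": 0, "grip": 0}, {"offset": [-2, 0, 181], "twist": 0, "grip": 0}])

```text
time: 3.07
tool_pos: [0.5988, -0.0862, 0.2204]
tool_rot: [-0.0, 1.0, 0.024, -0.002]
contact_force: [-0.0, 1.2, -0.4]
gripper_width: -0.003
```

Call:
play_rows(increments=[{"offset": [0, -10, 0], "twist": 0, "grip": 0}, {"offset": [0, -20, 0], "twist": 0, "grip": 0}, {"offset": [0, -30, 0], "twist": 0, "grip": 0}, {"offset": [0, -37, 0], "twist": 0, "grip": 0}, {"offset": [0, -44, 0], "twist": 0, "grip": 0}])

```text
time: 3.48
tool_pos: [0.5995, -0.04, 0.2267]
tool_rot: [0.001, 1.0, 0.025, 0.002]
contact_force: [-0.3, 0.2, -0.5]
gripper_width: -0.004
```

Call:
play_rows(increments=[{"offset": [0, -6, 0], "twist": 0, "grip": 0}, {"offset": [0, -12, 0], "twist": 0, "grip": 0}, {"offset": [0, -18, 0], "twist": 0, "grip": 0}, {"offset": [0, -24, 0], "twist": 0, "grip": 0}, {"offset": [0, -30, 0], "twist": 0, "grip": 0}])

```text
time: 3.9
tool_pos: [0.5973, -0.0106, 0.2243]
tool_rot: [0.0, 1.0, 0.025, 0.001]
contact_force: [1.5, -3.3, 1.5]
gripper_width: -0.003
```

Call:
play_rows(increments=[{"offset": [0, -6, 0], "twist": 0, "grip": 0}, {"offset": [0, -12, 0], "twist": 0, "grip": 0}, {"offset": [0, -18, 0], "twist": 0, "grip": 0}, {"offset": [0, -24, 0], "twist": 0, "grip": 0}, {"offset": [0, -28, 0], "twist": 0, "grip": 0}])

```text
time: 4.32
tool_pos: [0.5955, 0.0178, 0.2236]
tool_rot: [-0.0, 1.0, 0.025, -0.0]
contact_force: [0.1, -3.1, 2.5]
gripper_width: 0.001
```

Call:
play_rows(increments=[{"offset": [0, -1.5, 0], "twist": 0, "grip": 0}, {"offset": [0, -3, 0], "twist": 0, "grip": 0}, {"offset": [0, -4, 0], "twist": 0, "grip": 0}, {"offset": [0, -5, 0], "twist": 0, "grip": 0}, {"offset": [0, -6, 0], "twist": 0, "grip": 0}])

```text
time: 4.73
tool_pos: [0.5952, 0.0229, 0.2235]
tool_rot: [-0.0, 1.0, 0.025, -0.0]
contact_force: [0.0, -2.7, 2.2]
gripper_width: -0.001
```

Call:
play_rows(increments=[{"offset": [0, -1, 0], "twist": 0, "grip": 0}, {"offset": [0, -2, 0], "twist": 0, "grip": 0}, {"offset": [0, -3, 0], "twist": 0, "grip": 0}, {"offset": [0, -3, 0], "twist": 0, "grip": 0}])

```text
time: 5.07
tool_pos: [0.595, 0.0262, 0.2235]
tool_rot: [-0.0, 1.0, 0.025, -0.0]
contact_force: [-0.1, -2.2, 2.5]
gripper_width: -0.004
```

Call:
play_rows(increments=[{"offset": [0, -1, 0], "twist": 0, "grip": 0}, {"offset": [0, -2, 0], "twist": 0, "grip": 0}, {"offset": [0, -2, 0], "twist": 0, "grip": 0}])

```text
time: 5.32
tool_pos: [0.595, 0.027, 0.2236]
tool_rot: [0.002, 1.0, 0.025, -0.0]
contact_force: [-1.1, -9.1, 1.7]
gripper_width: 0.001
```

Call:
play_rows(increments=[{"offset": [0, -1, 0], "twist": 0, "grip": 0}, {"offset": [0, -2, 0], "twist": 0, "grip": 0}, {"offset": [0, -2, 0], "twist": 0, "grip": 0}])

```text
time: 5.57
tool_pos: [0.595, 0.0276, 0.2237]
tool_rot: [0.004, 1.0, 0.025, -0.0]
contact_force: [-1.9, -15.0, 2.2]
gripper_width: -0.001
```

The force rose to 15 N with almost no further motion, so the slide is against its stop. I'll back off, go up and look.

Call:
play_rows(increments=[{"offset": [0, 10, 0], "twist": 0, "grip": 0}, {"offset": [0, 25, 0], "twist": 0, "grip": 0}, {"offset": [0, 25, -41], "twist": 0, "grip": 0}, {"offset": [0, 25, -82], "twist": 0, "grip": 0}, {"offset": [0, 25, -120], "twist": 0, "grip": 0}])

```text
time: 5.98
tool_pos: [0.5958, 0.0052, 0.3441]
tool_rot: [-0.001, 1.0, 0.025, -0.001]
contact_force: [0.8, 0.1, -0.1]
gripper_width: -0.001
```

Call:
play_rows(increments=[{"offset": [-22, -34, 0], "twist": 0, "grip": 0.5}, {"offset": [-44, -68, 0], "twist": 0, "grip": 0.5}, {"offset": [-66, -102, 0], "twist": 0, "grip": 0.5}, {"offset": [-88, -136, 0], "twist": 0, "grip": 0.5}, {"offset": [-110, -170, 0], "twist": 0, "grip": 0.5}])

```text
time: 6.4
tool_pos: [0.4763, 0.1708, 0.3433]
tool_rot: [-0.001, 1.0, 0.025, -0.0]
contact_force: [0.3, 0.5, 1.1]
gripper_width: 0.505
```

Call:
play_rows(increments=[{"offset": [-22, -34, 0], "twist": 0, "grip": 0.5}, {"offset": [-44, -68, 0], "twist": 0, "grip": 0.5}, {"offset": [-66, -102, 0], "twist": 0, "grip": 0.5}, {"offset": [-80, -136, 0], "twist": 0, "grip": 0.5}, {"offset": [-80, -146, 0], "twist": 0, "grip": 0.5}])

```text
time: 6.82
tool_pos: [0.3876, 0.3145, 0.3433]
tool_rot: [-0.001, 1.0, 0.027, -0.001]
contact_force: [-0.7, -0.7, -0.2]
gripper_width: 0.499
```

```bash
python3 - <<'E'
from h import *
st()
snap('wrist','w2.png')
for q in ['lock_pin','pin_tip','pin_rest','lug_hole','ear_hole','push_tab','slicer']:
    print(q,find(q,'wrist'))
for c in ['top','scene']:
    snap(c)
    for q in ['lug_hole','push_tab']: print(c,q,find(q,c))
E
```

```text
t 6.82 pos [387.6 314.5 343.3] F [-0.7 -0.7 -0.2] g 0.499 j [ 0.53 -0.21  1.96  0.    1.39  2.05]
[[0.998, 0.055, -0.002], [0.055, -0.998, 0.003], [-0.002, -0.003, -1.0]]
lock_pin []
pin_tip [(0.7, array([524.3, 313.4,  28.2])), (0.4, array([597.8,  47.4,  82.1]))]
pin_rest [(0.89, array([480.3, 326.7,   0.6]))]
lug_hole []
ear_hole [(0.57, array([575.8, 132.5,  69.4])), (0.22, array([623.9,  34. ,   5.1]))]
push_tab [(0.61, array([600.6,  42.8,  83.5]))]
slicer [(0.79, array([627.3,  34.9,   2.9]))]
top lug_hole [(0.86, array([586.4, 135.1,  65.5]))]
top push_tab [(0.7, array([594.2,  47.6,  81.9])), (0.3, array([477.5, 325. ,  -0.5]))]
scene lug_hole [(0.61, array([594.3, 135.7,  64.8]))]
scene push_tab [(0.7, array([598.3,  50.4,  85.7]))]
```

View pics/w2.png

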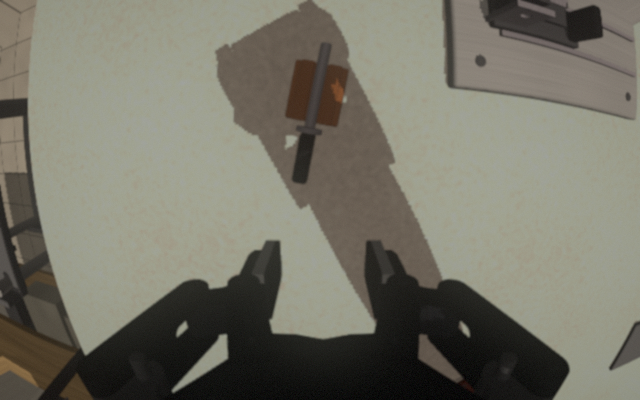

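The pin is clear in this view: rod tip at (325,44), collar at (310,130), handle end at (300,182), with the rest around (318,93). I'll convert those pixels to positions.

```bash
cat >> h.py <<'E'
def ray(cal,u,v,z):
    x=(u-cal['cx'])/cal['fx'];y=(v-cal['cy'])/cal['fy'];r=np.hypot(x,y)
    d=np.array([x/r*np.sin(r),y/r*np.sin(r),np.cos(r)]) if r>1e-9 else np.array([0,0,1.])
    T=np.array(cal['T']);d=T[:3,:3]@d;o=T[:3,3]
    return np.round((o+d*(z/1000-o[2])/d[2])*1000,1)
E
python3 - <<'E'
from h import *
c=manip.get_calibration('wrist');print(np.round(np.array(c['T'])[:3,3]*1000),c['fx'])
pts=dict(tip=(325,44,34),rodbase=(312,126,34),collar=(310,131,38),hfront=(309,135,41),hend=(300,181,41))
P={k:ray(c,*v) for k,v in pts.items()};print(P)
d=P['tip']-P['rodbase'];print(np.linalg.norm(d),np.arctan2(d[1],d[0]))
d=P['hfront']-P['hend'];print(np.linalg.norm(d),np.arctan2(d[1],d[0]))
im=cv2.imread('pics/w2.png')[20:200,250:370];cv2.imwrite('pics/w2c.png',cv2.resize(im,None,fx=3.3,fy=3.3,interpolation=cv2.INTER_CUBIC))
E
```

```text
[461. 314. 313.] 309.70691628693146
{'tip': array([524.4, 315. ,  34. ]), 'rodbase': array([448.9, 322.9,  34. ]), 'collar': array([444.5, 324.3,  38. ]), 'hfront': array([441.2, 324.9,  41. ]), 'hend': array([399.4, 331.4,  41. ])}
75.91218611000477 -0.10425637754670526
42.30236400013598 -0.15426686832170156
```

View pics/w2c.png

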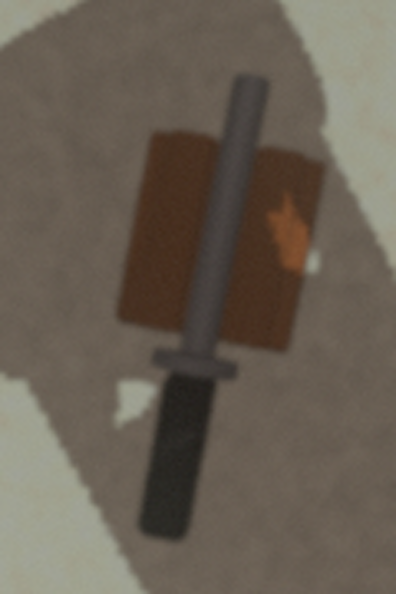

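The pin lies at yaw about -0.13 rad with its handle centre near (418.5, 328.7). Its measured length fits the 80 mm rod. I'll align over it.

Call:
play_rows(increments=[{"offset": [15, -6, 30], "twist": 0.1, "grip": 0.6}, {"offset": [31.5, -12.5, 60], "twist": 0.185, "grip": 0.6}, {"offset": [31.5, -12.5, 80], "twist": 0.185, "grip": 0.6}, {"offset": [31.5, -12.5, 80], "twist": 0.185, "grip": 0.6}])

```text
time: 7.85
tool_pos: [0.4203, 0.3243, 0.2584]
tool_rot: [0.003, 0.998, -0.068, -0.004]
contact_force: [-0.9, 0.3, 0.3]
gripper_width: 0.6
```

```bash
python3 - <<'E'
from h import *
s,M=st()
im=snap('wrist');c=manip.get_calibration('wrist')
cv2.imwrite('pics/w3.png',im[100:400,170:490][:, :]); cv2.imwrite('pics/w3.png',cv2.resize(im[20:320,200:440],None,fx=2,fy=2))
for q in ['lock_pin','pin_tip']: print(q,find(q,'wrist'))
E
```

```text
t 7.85 pos [420.3 324.3 258.4] F [-0.9  0.3  0.3] g 0.6 j [ 0.52 -0.03  1.95 -0.    1.23  2.22]
[[0.991, -0.135, -0.008], [-0.135, -0.991, -0.005], [-0.008, 0.006, -1.0]]
lock_pin [(0.58, array([444.1, 330.7,  31.1]))]
pin_tip [(0.79, array([524. , 323.8,  34.5]))]
```

View pics/w3.png

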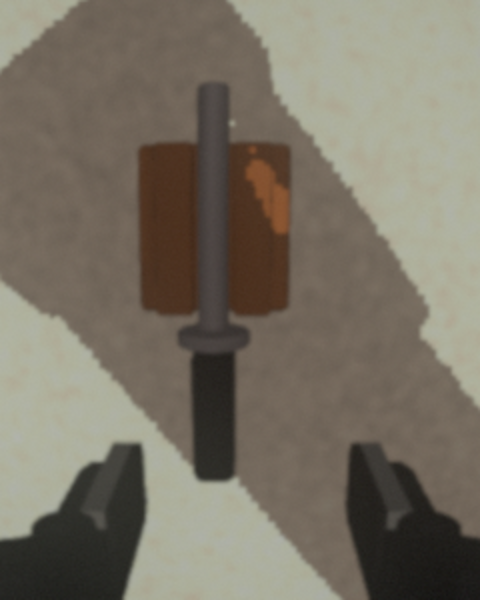

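Pin and tool yaw now match: the pin is upright at crop column 213, and the fingers centre at 246. I'll work out the remaining sideways offset.

```bash
python3 - <<'E'
from h import *
s,M=st()
c=manip.get_calibration('wrist'); print(c['cx'],c['cy'], np.round(np.array(c['T']),3).tolist())
p=np.array(s['tool_pos'])*1000
for n,(u,v,z) in dict(tip=(213,84,34),base=(213,322,34),hf=(213.5,352,41),he=(214,478,41)).items():
    P=ray(c,200+u/2,20+v/2,z); print(n,P,np.round(M.T@(P-p),1))
E
```

```text
t 8.0 pos [421.8 325.4 264.7] F [-0.7  0.4 -1.1] g 0.598 j [ 0.52 -0.04  1.95  0.    1.23  2.22]
[[0.991, -0.135, 0.001], [-0.135, -0.991, 0.0], [0.001, -0.001, -1.0]]
322.6441337471103 200.16045981240907 [[-0.135, -0.952, -0.274, 0.491], [-0.991, 0.129, 0.038, 0.315], [-0.001, 0.277, -0.961, 0.234], [0.0, 0.0, 0.0, 1.0]]
tip [526.  321.2  34. ] [103.7  -9.8 230.8]
base [448.6 332.2  34. ] [ 25.5 -10.2 230.7]
hf [440.3 332.9  41. ] [ 17.2  -9.8 223.7]
he [395.3 339.7  41. ] [-28.3 -10.5 223.7]
```

```bash
python3 - <<'E'
from h import *
s,M=st(); im=snap('wrist'); c=manip.get_calibration('wrist'); p=np.array(s['tool_pos'])*1000
g=im.max(2).astype(int)
for v in (210,220,230,240,250):
    x=np.where(g[v,270:345]<60)[0]+270
    if len(x): P=ray(c,x.mean(),v,41); print(v,x.min(),x.max(),P,np.round(M.T@(P-p),1))
for v in (55,60,65,70):print(v,g[v,290:325].tolist())
col=g[:,306]; print(g[170:275,307].tolist())
for q in ['lock_pin','pin_tip','pin_rest']: print(q,find(q,'wrist'))
for k in('top','scene'):
    snap(k)
    for q in ['lock_pin','pin_tip','pin_rest']: print(k,q,find(q,k))
st()
E
```

```text
t 8.0 pos [421.8 325.4 264.7] F [-0.7  0.4 -1.1] g 0.598 j [ 0.52 -0.04  1.95  0.    1.23  2.22]
[[0.991, -0.135, 0.001], [-0.135, -0.991, 0.0], [0.001, -0.001, -1.0]]
210 302 320 [430.8 332.   41. ] [  7.9  -7.7 223.7]
220 302 320 [423.8 333.   41. ] [  0.8  -7.7 223.7]
230 302 320 [416.7 334.1  41. ] [ -6.3  -7.8 223.7]
240 302 320 [409.5 335.2  41. ] [-13.6  -8.  223.7]
250 303 320 [401.9 336.   41. ] [-21.3  -7.7 223.7]
55 [113, 115, 113, 112, 110, 112, 111, 112, 111, 110, 111, 110, 110, 111, 114, 112, 114, 112, 113, 112, 114, 111, 112, 113, 113, 113, 112, 113, 113, 113, 115, 115, 115, 114, 115]
60 [114, 112, 113, 114, 114, 112, 113, 115, 113, 114, 114, 113, 114, 114, 118, 116, 115, 115, 112, 112, 112, 112, 110, 110, 111, 114, 114, 113, 114, 115, 114, 114, 116, 115, 116]
65 [111, 111, 110, 111, 111, 111, 111, 110, 109, 109, 107, 109, 112, 115, 115, 116, 118, 116, 117, 116, 115, 115, 116, 116, 115, 114, 113, 110, 113, 113, 114, 113, 114, 115, 115]
70 [113, 112, 110, 108, 108, 107, 107, 110, 111, 112, 111, 111, 110, 101, 87, 75, 72, 74, 75, 78, 81, 82, 83, 81, 78, 75, 74, 75, 82, 9
[... 431 characters left out ...]
2, 175, 175, 174, 174, 175, 174]
lock_pin [(0.64, array([445.1, 331. ,  30.1]))]
pin_tip [(0.65, array([523. , 319.3,  34.5]))]
pin_rest [(0.6, array([478.5, 328.9,   0.6]))]
top lock_pin [(0.67, array([440.4, 324.9,  28.6]))]
top pin_tip [(0.62, array([522.3, 321.1,  29. ]))]
top pin_rest [(0.76, array([473.4, 325.6,  -0.7])), (0.31, array([6.688e+02, 3.758e+02, 6.000e-01]))]
scene lock_pin [(0.46, array([445.2, 331.2,  27.2]))]
scene pin_tip [(0.64, array([523.7, 321.6,  27.2]))]
scene pin_rest [(0.76, array([476.5, 325.4,   0. ]))]
t 8.6 pos [421.5 325.2 263.8] F [-0.2 -0.4 -0.7] g 0.6 j [ 0.52 -0.04  1.95  0.    1.23  2.22]
[[0.991, -0.135, 0.0], [-0.135, -0.991, 0.0], [0.0, -0.0, -1.0]]
```

Settled offsets from tool to handle centre: x -6.4, y -7.8, with 78 mm to go down. All the checks agree.

Call:
play_rows(increments=[{"offset": [-6.4, -7.8, 15], "twist": 0, "grip": 0.6}, {"offset": [-6.4, -7.8, 40], "twist": 0, "grip": 0.6}, {"offset": [-6.4, -7.8, 60], "twist": 0, "grip": 0.6}, {"offset": [-6.4, -7.8, 73], "twist": 0, "grip": 0.6}, {"offset": [-6.4, -7.8, 77], "twist": 0, "grip": 0.6}])

```text
time: 9.02
tool_pos: [0.4152, 0.3332, 0.1839]
tool_rot: [0.001, 0.998, -0.068, -0.002]
contact_force: [-0.1, -0.3, 0.5]
gripper_width: 0.603
```

Call:
play_rows(increments=[{"offset": [0, 0, 0], "twist": 0, "grip": 0.6}, {"offset": [0, 0, 0], "twist": 0, "grip": 0.4}, {"offset": [0, 0, 0], "twist": 0, "grip": 0.3}, {"offset": [0, 0, 0], "twist": 0, "grip": 0.25}, {"offset": [0, 0, 0], "twist": 0, "grip": 0.2}])

```text
time: 9.43
tool_pos: [0.4168, 0.3341, 0.1879]
tool_rot: [-0.001, 0.998, -0.068, 0.001]
contact_force: [-0.1, -0.2, 0.1]
gripper_width: 0.202
```

Call:
play_rows(increments=[{"offset": [0, 0, 0], "twist": 0, "grip": 0.15}, {"offset": [0, 0, 0], "twist": 0, "grip": 0.1}, {"offset": [0, 0, 0], "twist": 0, "grip": 0}, {"offset": [0, 0, 0], "twist": 0, "grip": 0}, {"offset": [0, 0, 0], "twist": 0, "grip": 0}])

```text
time: 9.85
tool_pos: [0.4167, 0.3341, 0.1877]
tool_rot: [-0.0, 0.998, -0.068, 0.001]
contact_force: [-1.8, -0.0, 6.3]
gripper_width: 0.15
```

Call:
play_rows(increments=[{"offset": [0, 0, -5], "twist": 0, "grip": 0}, {"offset": [0, 0, -20], "twist": 0, "grip": 0}, {"offset": [0, 0, -50], "twist": 0, "grip": 0}, {"offset": [0, 0, -80], "twist": 0, "grip": 0}, {"offset": [0, 0, -95], "twist": 0, "grip": 0}])

```text
time: 10.27
tool_pos: [0.4167, 0.3341, 0.2849]
tool_rot: [-0.001, 0.998, -0.068, 0.001]
contact_force: [-0.6, -0.3, 0.1]
gripper_width: 0.149
```

Call:
play_rows(increments=[{"offset": [0, 0, 0], "twist": -0.09, "grip": 0}, {"offset": [0, 0, 0], "twist": -0.18, "grip": 0}, {"offset": [0, 0, 0], "twist": -0.18, "grip": 0}, {"offset": [0, 0, 0], "twist": -0.18, "grip": 0}, {"offset": [0, 0, 0], "twist": -0.18, "grip": 0}])

```text
time: 10.68
tool_pos: [0.416, 0.3336, 0.281]
tool_rot: [0.0, 1.0, 0.021, -0.001]
contact_force: [-0.5, -0.5, -0.5]
gripper_width: 0.148
```

```bash
python3 - <<'E'
from h import *
s,M=st(); im=snap('wrist'); c=manip.get_calibration('wrist'); p=np.array(s['tool_pos'])*1000
cv2.imwrite('pics/w4.png',cv2.resize(im[0:400,120:640],None,fx=1.5,fy=1.5))
np.save('w4.npy',im)
for q in ['lock_pin','pin_tip','ear_hole','lug_hole','push_tab']: 
    for d in find(q,'wrist'): print(q,d,np.round(M.T@(d[1]-p),1))
E
```

```text
t 10.68 pos [416.  333.6 281. ] F [-0.5 -0.5 -0.5] g 0.148 j [ 0.54 -0.06  1.94  0.    1.26  2.06]
[[0.999, 0.043, -0.001], [0.043, -0.999, -0.001], [-0.001, 0.001, -1.0]]
lock_pin (0.55, array([441.6, 335.1, 123.1])) [ 25.9  -0.5 157.8]
pin_tip (0.63, array([4.811e+02, 3.304e+02, 4.000e-01])) [ 65.3   5.8 280.5]
pin_tip (0.6, array([523.2, 337.2, 123.4])) [107.5   0.9 157.4]
ear_hole (0.97, array([575.7, 137.6,  66.1])) [151.5 202.6 214.8]
ear_hole (0.4, array([443.7, 335.1, 124.5])) [ 28.   -0.4 156.4]
lug_hole (0.75, array([592.6, 139.3,  65.7])) [168.4 201.6 215.2]
```

View pics/w4.png

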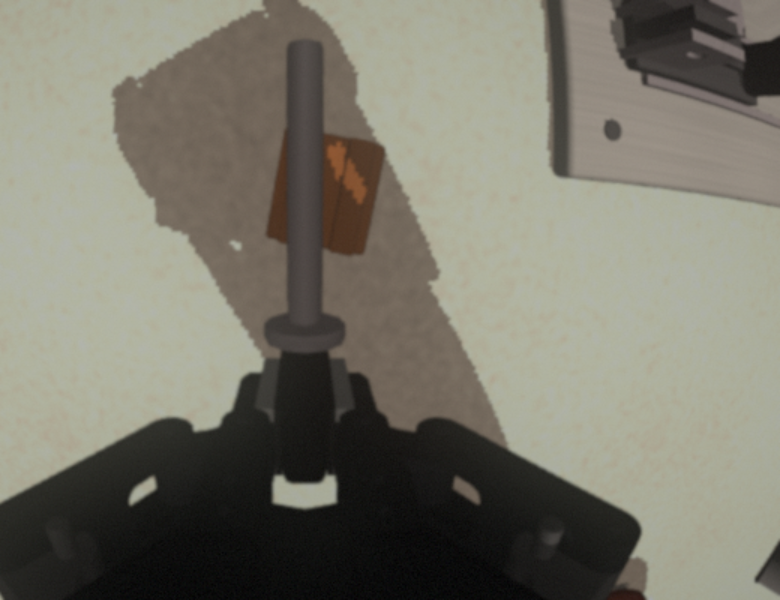

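The pin is held straight: rod from (304,45) to the collar at (304,330) in this crop, in line with the tool. I'll move to just ahead of the front ear.

Call:
play_rows(increments=[{"offset": [4, 35, 0], "twist": 0, "grip": 0}, {"offset": [8, 75, 0], "twist": 0, "grip": 0}, {"offset": [12, 115, 0], "twist": 0, "grip": 0}, {"offset": [17, 155, 0], "twist": 0, "grip": 0}, {"offset": [21, 190, 0], "twist": 0, "grip": 0}])

```text
time: 11.4
tool_pos: [0.4457, 0.1431, 0.2818]
tool_rot: [0.0, 1.0, 0.022, 0.0]
contact_force: [0.8, 0.5, -1.3]
gripper_width: 0.153
```

Call:
play_rows(increments=[{"offset": [2, 11, 15], "twist": 0, "grip": 0}, {"offset": [2, 11, 35], "twist": 0, "grip": 0}, {"offset": [2, 11, 50], "twist": 0, "grip": 0}, {"offset": [2, 11, 56], "twist": 0, "grip": 0}, {"offset": [2, 11, 56], "twist": 0, "grip": 0}])

```text
time: 11.82
tool_pos: [0.4474, 0.1339, 0.2239]
tool_rot: [0.0, 1.0, 0.022, -0.002]
contact_force: [-1.0, 0.2, -0.5]
gripper_width: 0.151
```

Call:
play_rows(increments=[{"offset": [0, 0, 0], "twist": 0, "grip": 0}, {"offset": [0, 0, 0], "twist": 0, "grip": 0}])

```text
time: 11.98
tool_pos: [0.4488, 0.1344, 0.2269]
tool_rot: [-0.0, 1.0, 0.023, 0.001]
contact_force: [0.4, 0.1, -0.2]
gripper_width: 0.15
```

```bash
python3 - <<'E'
from h import *
s,M=st(); im=snap('wrist'); c=manip.get_calibration('wrist'); p=np.array(s['tool_pos'])*1000
cv2.imwrite('pics/w5.png',cv2.resize(im[0:230,220:440],None,fx=2.6,fy=2.6,interpolation=cv2.INTER_CUBIC))
for q in ['lock_pin','pin_tip','ear_hole','lug_hole','push_tab']: 
    for d in find(q,'wrist'): print(q,d,np.round(M.T@(d[1]-p),1))
E
```

```text
t 11.98 pos [448.8 134.4 226.9] F [ 0.4  0.1 -0.2] g 0.15 j [ 0.13 -0.14  2.12 -0.    1.17  1.66]
[[0.999, 0.045, 0.002], [0.045, -0.999, 0.0], [0.002, -0.0, -1.0]]
lock_pin (0.66, array([474.6, 133.4,  66.2])) [ 25.4   2.2 160.7]
pin_tip (0.66, array([554.7, 139.1,  69.5])) [1.057e+02 1.000e-01 1.576e+02]
ear_hole (0.21, array([481. , 328. ,   1.8])) [  40.5 -191.9  225.2]
push_tab (0.34, array([479.5, 327.7,  -1. ])) [  39.  -191.7  228. ]
```

View pics/w5.png

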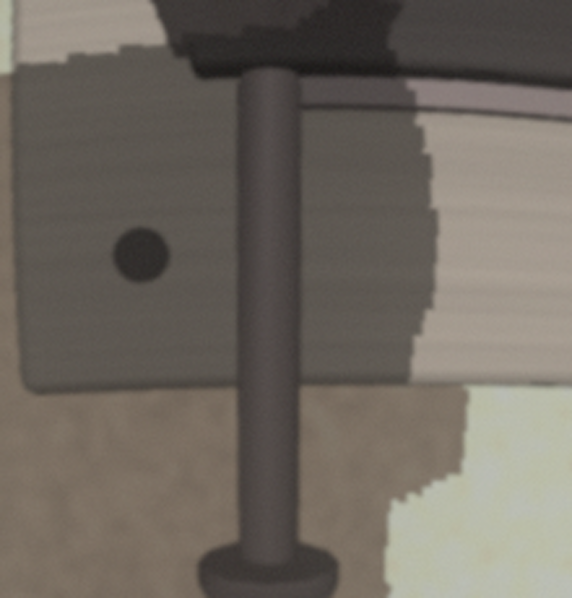

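The view is too close: only the rod (column 269) and the deck corner show, with the ear cut off at the top. I'll back off and up for a clean view of the ears.

Call:
play_rows(increments=[{"offset": [-30, 0, -20], "twist": 0, "grip": 0}, {"offset": [-60, 0, -40], "twist": 0, "grip": 0}, {"offset": [-60, 0, -40], "twist": 0, "grip": 0}, {"offset": [-60, 0, -40], "twist": 0, "grip": 0}, {"offset": [-60, 0, -40], "twist": 0, "grip": 0}])

```text
time: 12.7
tool_pos: [0.3884, 0.1314, 0.266]
tool_rot: [-0.0, 1.0, 0.022, 0.001]
contact_force: [-0.0, -0.0, -1.2]
gripper_width: 0.151
```

```bash
python3 - <<'E'
from h import *
manip.grab_frame('top')
s,M=st(); im=snap('wrist'); c=manip.get_calibration('wrist'); p=np.array(s['tool_pos'])*1000
np.save('w6.npy',im)
cv2.imwrite('pics/w6.png',cv2.resize(im[20:180,220:440],None,fx=3.6,fy=3.6,interpolation=cv2.INTER_CUBIC))
for q in ['lock_pin','pin_tip','ear_hole','lug_hole','push_tab']: 
    for d in find(q,'wrist'): print(q,d,np.round(M.T@(d[1]-p),1))
st()
E
```

```text
t 12.75 pos [388.6 131.4 265.4] F [-0.1 -0.8 -0.3] g 0.149 j [ 0.14 -0.37  2.23 -0.    1.29  1.67]
[[0.999, 0.045, -0.0], [0.045, -0.999, -0.0], [-0.0, 0.0, -1.0]]
lock_pin (0.74, array([414.9, 131.7, 108.5])) [ 26.4   0.8 156.9]
pin_tip (0.9, array([494.2, 137. , 105.1])) [105.8  -0.9 160.3]
t 13.05 pos [388.5 131.3 265. ] F [ 0.1 -0.1 -0.9] g 0.15 j [ 0.14 -0.37  2.23  0.    1.29  1.67]
[[0.999, 0.045, -0.002], [0.045, -0.999, -0.0], [-0.002, 0.0, -1.0]]
```

View pics/w6.png

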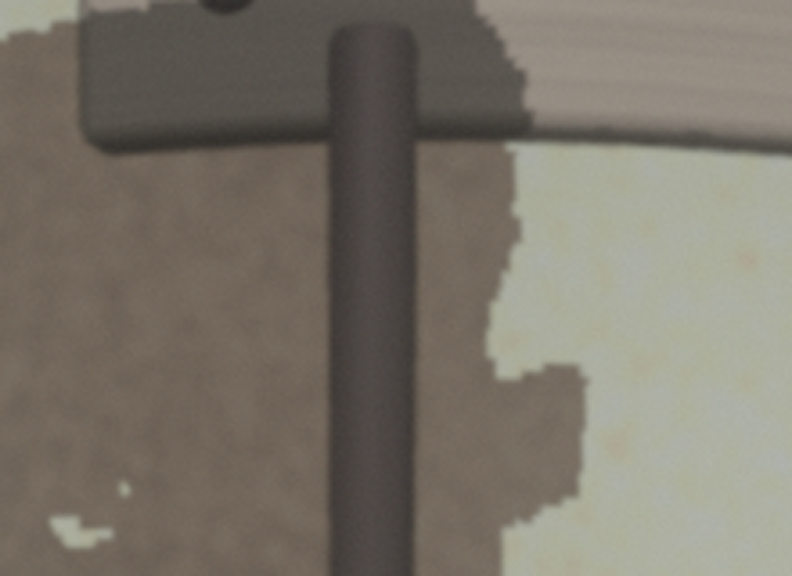

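The camera tilts back towards the fingers, so the ears are best seen from above them. I'll raise the pin over the ears.

Call:
play_rows(increments=[{"offset": [0, 0, -20], "twist": 0, "grip": 0}, {"offset": [35, 0, -25], "twist": 0, "grip": 0}, {"offset": [70, 0, -25], "twist": 0, "grip": 0}, {"offset": [95, 0, -25], "twist": 0, "grip": 0}, {"offset": [102, 0, -25], "twist": 0, "grip": 0}])

```text
time: 13.47
tool_pos: [0.4933, 0.1358, 0.2912]
tool_rot: [-0.0, 1.0, 0.022, 0.001]
contact_force: [0.2, 0.5, -0.7]
gripper_width: 0.153
```

Call:
play_rows(increments=[{"offset": [0, 0, 0], "twist": 0, "grip": 0}, {"offset": [0, 0, 0], "twist": 0, "grip": 0}, {"offset": [0, 0, 0], "twist": 0, "grip": 0}])

```text
time: 13.72
tool_pos: [0.4892, 0.136, 0.2898]
tool_rot: [0.0, 1.0, 0.022, -0.001]
contact_force: [0.4, 1.1, -0.2]
gripper_width: 0.148
```

```bash
python3 - <<'E'
from h import *
s,M=st(); im=snap('wrist'); c=manip.get_calibration('wrist'); p=np.array(s['tool_pos'])*1000
np.save('w7.npy',im)
cv2.imwrite('pics/w7.png',cv2.resize(im[0:200,210:430],None,fx=3,fy=3,interpolation=cv2.INTER_CUBIC))
for q in ['lock_pin','pin_tip','ear_hole','lug_hole','push_tab']: 
    for d in find(q,'wrist'): print(q,d,np.round(M.T@(d[1]-p),1))
st()
E
```

```text
t 13.72 pos [489.2 136.  289.8] F [ 0.4  1.1 -0.2] g 0.148 j [ 0.12 -0.13  1.99  0.    1.29  1.65]
[[0.999, 0.045, -0.002], [0.045, -0.999, -0.0], [-0.002, 0.0, -1.0]]
lock_pin (0.61, array([513.2, 137.5, 129. ])) [ 24.4  -0.5 160.8]
pin_tip (0.96, array([595. , 141. , 130.4])) [106.2  -0.3 159.2]
ear_hole (0.7, array([572.1, 140.3,  65.9])) [ 83.5  -0.6 223.7]
lug_hole (0.73, array([591.7, 140.9,  64.3])) [103.1  -0.3 225.3]
push_tab (0.68, array([598. ,  48.2,  83.2])) [105.2  92.6 206.4]
t 14.02 pos [489.7 136.  290.8] F [ 0.2 -0.  -1.1] g 0.152 j [ 0.12 -0.13  1.99  0.    1.28  1.65]
[[0.999, 0.045, 0.0], [0.045, -0.999, 0.0], [0.0, -0.0, -1.0]]
```

View pics/w7.png

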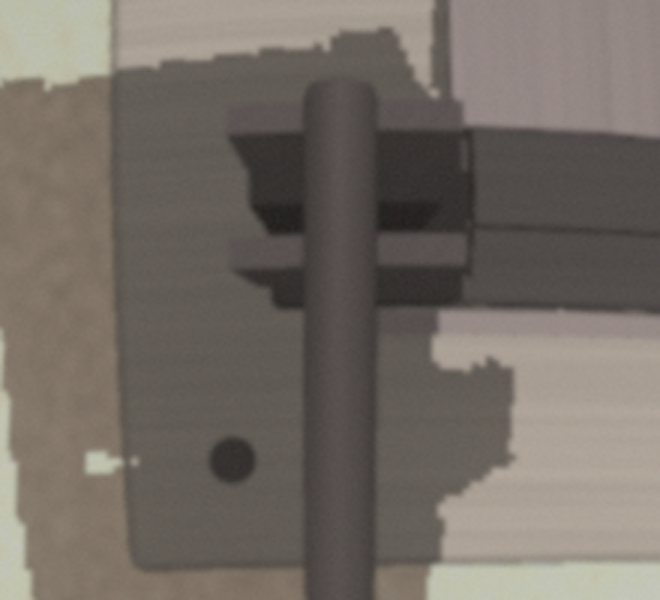

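Now clear: ear tops span columns 231–467 (front, row 250) and 227–463 (rear, row 115), with the lug between them at about 250–442. The rod is at column 341. I'll measure the edges to sub-pixel.

```bash
python3 - <<'E'
from h import *
im=np.load('w7.npy').astype(float).mean(2); im=cv2.GaussianBlur(im,(1,5),0)
s,M=st(); c=manip.get_calibration('wrist'); p=np.array(s['tool_pos'])*1000
def edge(v,a,b):
    g=np.abs(np.gradient(im[v,a:b])); i=g.argmax(); w=g[max(i-2,0):i+3]
    return a+max(i-2,0)+(w*np.arange(len(w))).sum()/w.sum(), g.max()
def loc(u,v,z): return np.round(M.T@(ray(c,u,v,z)-p),2)
for v in (81,82,83,84,85,86): 
    l,r=edge(v,281,294),edge(v,356,376); print('front',v,np.round([*l,*r],1),loc(l[0],v,85),loc(r[0],v,85),(loc(l[0],v,85)+loc(r[0],v,85))[1]/2)
for v in (36,38,40): 
    l,r=edge(v,280,293),edge(v,356,374); print('rear',v,np.round([*l,*r],1),loc(l[0],v,85),loc(r[0],v,85),(loc(l[0],v,85)+loc(r[0],v,85))[1]/2)
z=p[2]-158.7
for v in (35,60,110,150,190):
    l,r=edge(v,305,317),edge(v,328,341); print('rod',v,np.round([*l,*r],1),loc(l[0],v,z),loc(r[0],v,z),(loc(l[0],v,z)+loc(r[0],v,z))[1]/2)
E
```

```text
t 14.02 pos [489.7 136.  290.8] F [ 0.2 -0.  -1.1] g 0.152 j [ 0.12 -0.13  1.99  0.    1.28  1.65]
[[0.999, 0.045, 0.0], [0.045, -0.999, 0.0], [0.0, -0.0, -1.0]]
front 81 [285.9   2.3 365.2  11.1] [ 88.72 -20.13 205.81] [ 88.83  24.22 205.81] 2.045
front 82 [285.8   2.1 365.2  10.3] [ 88.12 -20.16 205.81] [ 88.23  24.19 205.81] 2.0150000000000006
front 83 [285.9   1.8 365.2   9.3] [ 87.52 -20.09 205.81] [ 87.63  24.16 205.81] 2.035
front 84 [286.    1.8 365.1   8.8] [ 87.01 -20.01 205.81] [ 87.03  24.14 205.81] 2.0649999999999995
front 85 [286.    2.1 365.1   9.1] [ 86.41 -20.03 205.81] [ 86.52  24.21 205.81] 2.09
front 86 [286.1   2.4 365.2   9.1] [ 85.81 -20.06 205.81] [ 85.92  24.19 205.81] 2.0650000000000013
rear 36 [285.3   1.7 363.9  17.5] [115.16 -20.44 205.82] [115.28  23.61 205.82] 1.584999999999999
rear 38 [285.1   2.4 364.   18. ] [113.97 -20.6  205.82] [114.08  23.65 205.82] 1.5249999999999986
rear 40 [285.6   2.3 364.1  13.9] [112.75 -20.25 205.82] [112.87  23.7  205.81] 1.7249999999999996
rod 35 [310.7   8.7 335.7   7.3] [103.24  -4.46 158.71] [103.28   5.75 158.71] 0.645
rod 60 [311.8   5.  334.1   5.4] [ 92.41  -3.95 158.71] [ 92.4    5.06 158.71] 0.5549999999999997
rod 110 [310.8  10.3 335.7   6.8] [ 71.4   -4.4  158.71] [ 71.45   5.72 158.71] 0.6599999999999997
rod 150 [310.6   9.1 335.1  10.8] [ 54.79  -4.54 158.7 ] [ 54.74   5.57 158.7 ] 0.5150000000000001
rod 190 [310.8  12.9 334.7  16. ] [ 37.58  -4.62 158.7 ] [ 37.62   5.6  158.7 ] 0.48999999999999977
```

The widths come out at 44.2 mm (ear) and 10.1 mm (rod), as they should. The fix is twist -0.015 and y +2.75, with a pin height target of TCP z 225.7.

Call:
play_rows(increments=[{"offset": [-22, 1.4, 0], "twist": -0.015, "grip": 0}, {"offset": [-43, 2.1, 0], "twist": -0.015, "grip": 0}, {"offset": [-43, 2.1, 25], "twist": -0.015, "grip": 0}, {"offset": [-43, 2.1, 50], "twist": -0.015, "grip": 0}, {"offset": [-43, 2.1, 65], "twist": -0.015, "grip": 0}])

```text
time: 14.43
tool_pos: [0.4461, 0.1319, 0.224]
tool_rot: [0.0, 1.0, 0.03, -0.001]
contact_force: [-0.1, 0.9, -1.4]
gripper_width: 0.151
```

Call:
play_rows(increments=[{"offset": [0, 0, 0], "twist": 0, "grip": 0}, {"offset": [0, 0, 0], "twist": 0, "grip": 0}, {"offset": [0, 0, 0], "twist": 0, "grip": 0}, {"offset": [0, 0, 0], "twist": 0, "grip": 0}])

```text
time: 14.77
tool_pos: [0.4482, 0.132, 0.2274]
tool_rot: [-0.0, 1.0, 0.03, 0.002]
contact_force: [-0.1, -0.1, -0.9]
gripper_width: 0.149
```

```bash
python3 - <<'E'
from h import *
manip.grab_frame('top')
s,M=st();p=np.array(s['tool_pos'])*1000; im=snap('wrist')
# expected ear-hole line from w7 measurement (tool frame at (489.6,136,290.3), yaw .045)
a=.045;R0=np.array([[np.cos(a),np.sin(a),0],[np.sin(a),-np.cos(a),0],[0,0,-1]])
for q in ([84,2.05,0],[114,1.6,0]):
    W=R0@np.array(q)+[489.5,136,0]; W[2]=67; print(np.round(M.T@(W-p),2))
snap('scene')
for k in('wrist','scene'):
  for q in('ear_hole','pin_tip'): print(k,q,find(q,k))
E
```

```text
t 14.82 pos [448.2 132.  227.4] F [-1.  -0.4 -0.3] g 0.147 j [ 0.13 -0.15  2.12  0.    1.17  1.64]
[[0.998, 0.06, 0.003], [0.06, -0.998, 0.0], [0.003, -0.0, -1.0]]
[124.98   1.85 160.77]
[154.99   1.84 160.86]
wrist ear_hole []
wrist pin_tip [(0.96, array([554.4, 138.5,  71.3]))]
scene ear_hole [(0.87, array([576.6, 138.1,  67.9]))]
scene pin_tip [(0.59, array([558. , 139.8,  65.7]))]
```

```bash
python3 - <<'E'
from h import *
a=.045;R0=np.array([[np.cos(a),np.sin(a),0],[np.sin(a),-np.cos(a),0],[0,0,-1]])
for i in range(3):
    s,M=st();p=np.array(s['tool_pos'])*1000
    W=R0@np.array([84,2.05,0])+[489.5,136,0]; W[2]=67; print(np.round(M.T@(W-p),2))
    manip.grab_frame('top'); manip.grab_frame('top')
E
```

```text
t 15.12 pos [447.5 131.9 226. ] F [ 0.2 -0.1 -1.1] g 0.149 j [ 0.13 -0.15  2.12 -0.    1.17  1.64]
[[0.998, 0.06, 0.001], [0.06, -0.998, 0.0], [0.001, -0.0, -1.0]]
[126.08   1.77 159.1 ]
t 15.22 pos [447.4 131.9 225.8] F [ 1.1  0.6 -0.3] g 0.152 j [ 0.13 -0.15  2.12  0.    1.17  1.64]
[[0.998, 0.06, 0.0], [0.06, -0.998, 0.0], [0.0, -0.0, -1.0]]
[126.21   1.77 158.85]
t 15.32 pos [447.3 131.9 225.7] F [-0.5 -0.8 -0.1] g 0.153 j [ 0.13 -0.15  2.12  0.    1.17  1.64]
[[0.998, 0.06, -0.0], [0.06, -0.998, -0.0], [-0.0, -0.0, -1.0]]
[126.31   1.74 158.66]
```

Height is exact, and y needs +1.2. I'll advance to the ear gently.

Call:
play_rows(increments=[{"offset": [0, 1.2, 0], "twist": 0, "grip": 0}, {"offset": [4, 1.2, 0], "twist": 0, "grip": 0}, {"offset": [8, 1.2, 0], "twist": 0, "grip": 0}, {"offset": [12, 1.2, 0], "twist": 0, "grip": 0}, {"offset": [15, 1.2, 0], "twist": 0, "grip": 0}])

```text
time: 15.83
tool_pos: [0.4631, 0.1316, 0.2258]
tool_rot: [-0.0, 1.0, 0.03, 0.0]
contact_force: [0.1, 0.3, -0.9]
gripper_width: 0.15
```

Call:
play_rows(increments=[{"offset": [2, 0, 0], "twist": 0, "grip": 0}, {"offset": [4, 0, 0], "twist": 0, "grip": 0}, {"offset": [6, 0, 0], "twist": 0, "grip": 0}, {"offset": [7, 0, 0], "twist": 0, "grip": 0}, {"offset": [7, 0, 0], "twist": 0, "grip": 0}])

```text
time: 16.25
tool_pos: [0.4696, 0.1321, 0.2257]
tool_rot: [-0.0, 1.0, 0.03, 0.0]
contact_force: [-0.0, 0.6, -0.6]
gripper_width: 0.155
```

Call:
play_rows(increments=[{"offset": [2, 0, 0], "twist": 0, "grip": 0}, {"offset": [4, 0, 0], "twist": 0, "grip": 0}, {"offset": [5, 0, 0], "twist": 0, "grip": 0}, {"offset": [5, 0, 0], "twist": 0, "grip": 0}])

```text
time: 16.58
tool_pos: [0.4746, 0.1324, 0.2258]
tool_rot: [-0.0, 1.0, 0.03, 0.0]
contact_force: [-0.3, 0.6, -0.5]
gripper_width: 0.153
```

Call:
play_rows(increments=[{"offset": [2, 0, 0], "twist": 0, "grip": 0}, {"offset": [4, 0, 0], "twist": 0, "grip": 0}, {"offset": [5, 0, 0], "twist": 0, "grip": 0}, {"offset": [5, 0, 0], "twist": 0, "grip": 0}])

```text
time: 16.92
tool_pos: [0.4796, 0.1326, 0.2258]
tool_rot: [0.0, 1.0, 0.03, 0.0]
contact_force: [-0.3, 0.3, -0.4]
gripper_width: 0.15
```

Call:
play_rows(increments=[{"offset": [2, 0, 0], "twist": 0, "grip": 0}, {"offset": [4, 0, 0], "twist": 0, "grip": 0}, {"offset": [6, 0, 0], "twist": 0, "grip": 0}, {"offset": [8, 0, 0], "twist": 0, "grip": 0}])

```text
time: 17.25
tool_pos: [0.4876, 0.1331, 0.2257]
tool_rot: [-0.0, 1.0, 0.03, 0.0]
contact_force: [-0.2, 0.2, -1.1]
gripper_width: 0.152
```

Call:
play_rows(increments=[{"offset": [2, 0, 0], "twist": 0, "grip": 0}, {"offset": [4, 0, 0], "twist": 0, "grip": 0}, {"offset": [6, 0, 0], "twist": 0, "grip": 0}, {"offset": [6, 0, 0], "twist": 0, "grip": 0}])

```text
time: 17.58
tool_pos: [0.4937, 0.1335, 0.2258]
tool_rot: [-0.0, 1.0, 0.03, 0.0]
contact_force: [-0.2, 0.1, -0.9]
gripper_width: 0.15
```

Call:
play_rows(increments=[{"offset": [2, 0, 0], "twist": 0, "grip": 0}, {"offset": [4, 0, 0], "twist": 0, "grip": 0}, {"offset": [6, 0, 0], "twist": 0, "grip": 0}, {"offset": [6, 0, 0], "twist": 0, "grip": 0}])

```text
time: 17.92
tool_pos: [0.4997, 0.1338, 0.2258]
tool_rot: [-0.0, 1.0, 0.03, 0.0]
contact_force: [-0.8, -0.8, -1.1]
gripper_width: 0.152
```

Call:
play_rows(increments=[{"offset": [4, 0, 0], "twist": 0, "grip": 0}, {"offset": [8, 0, 0], "twist": 0, "grip": 0}, {"offset": [12, 0, 0], "twist": 0, "grip": 0}, {"offset": [16, 0, 0], "twist": 0, "grip": 0}, {"offset": [20, 0, 0], "twist": 0, "grip": 0}])

```text
time: 18.33
tool_pos: [0.5198, 0.135, 0.2257]
tool_rot: [-0.0, 1.0, 0.03, 0.0]
contact_force: [-0.1, -0.1, -0.2]
gripper_width: 0.152
```

Call:
play_rows(increments=[{"offset": [4, 0, 0], "twist": 0, "grip": 0}, {"offset": [8, 0, 0], "twist": 0, "grip": 0}, {"offset": [12, 0, 0], "twist": 0, "grip": 0}, {"offset": [16, 0, 0], "twist": 0, "grip": 0}, {"offset": [19, 0, 0], "twist": 0, "grip": 0}])

```text
time: 18.75
tool_pos: [0.5388, 0.1362, 0.2257]
tool_rot: [-0.0, 1.0, 0.03, 0.0]
contact_force: [0.3, -0.2, 0.1]
gripper_width: 0.15
```

Call:
play_rows(increments=[{"offset": [1.5, 0, 0], "twist": 0, "grip": 0}, {"offset": [3, 0, 0], "twist": 0, "grip": 0}, {"offset": [4, 0, 0], "twist": 0, "grip": 0}, {"offset": [4, 0, 0], "twist": 0, "grip": 0}])

```text
time: 19.08
tool_pos: [0.5424, 0.1364, 0.2257]
tool_rot: [0.0, 1.0, 0.03, 0.0]
contact_force: [0.4, 0.8, -1.0]
gripper_width: 0.151
```

Call:
play_rows(increments=[{"offset": [1, 0, 0], "twist": 0, "grip": 0}, {"offset": [2, 0, 0], "twist": 0, "grip": 0}, {"offset": [2, 0, 0], "twist": 0, "grip": 0}])

```text
time: 19.33
tool_pos: [0.5443, 0.1365, 0.2258]
tool_rot: [-0.0, 1.0, 0.03, 0.0]
contact_force: [0.0, -0.4, -0.2]
gripper_width: 0.155
```

Call:
play_rows(increments=[{"offset": [1, 0, 0], "twist": 0, "grip": 0}, {"offset": [2, 0, 0], "twist": 0, "grip": 0}, {"offset": [2, 0, 0], "twist": 0, "grip": 0}])

```text
time: 19.58
tool_pos: [0.5464, 0.1367, 0.2257]
tool_rot: [0.0, 1.0, 0.03, 0.0]
contact_force: [-0.3, -0.3, -1.4]
gripper_width: 0.15
```

Call:
play_rows(increments=[{"offset": [1, 0, 0], "twist": 0, "grip": 0}, {"offset": [2, 0, 0], "twist": 0, "grip": 0}, {"offset": [2, 0, 0], "twist": 0, "grip": 0}])

```text
time: 19.83
tool_pos: [0.5473, 0.1368, 0.2251]
tool_rot: [0.0, 1.0, 0.03, -0.003]
contact_force: [-6.7, -0.5, 2.1]
gripper_width: 0.151
```

The collar made contact (-6.7 N) at the predicted place. I'll check by camera before letting go.

```bash
python3 - <<'E'
from h import *
s,M=st(); im=snap('wrist'); p=np.array(s['tool_pos'])*1000
cv2.imwrite('pics/w8.png',cv2.resize(im[60:260,200:450],None,fx=3,fy=3,interpolation=cv2.INTER_CUBIC))
for q in ['lock_pin','pin_tip','ear_hole','lug_hole']: print(q,find(q,'wrist'))
E
```

```text
t 19.83 pos [547.3 136.8 225.1] F [-6.7 -0.5  2.1] g 0.151 j [0.11 0.09 1.89 0.   1.16 1.62]
[[0.998, 0.06, -0.005], [0.06, -0.998, -0.001], [-0.005, 0.0, -1.0]]
lock_pin [(0.66, array([572.9, 142.1,  66.3]))]
pin_tip [(0.56, array([655.1, 142.7,  65.3]))]
ear_hole [(0.91, array([573.9, 138. ,  65.8])), (0.58, array([478.3, 328.6,   3.1]))]
lug_hole [(0.86, array([589.9, 139.4,  62.2])), (0.15, array([597.6,  45.4,  83.2]))]
```

View pics/w8.png

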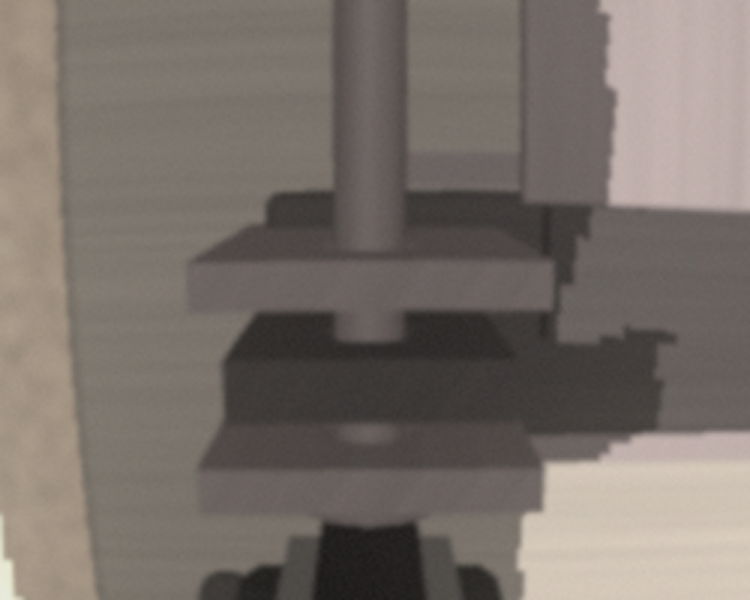

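The view shows the rod passing through the front ear (row 490), lug (row 390) and rear ear (row 285), with the collar tucked against the front ear. I'll release and retreat upwards.

Call:
play_rows(increments=[{"offset": [0, 0, 0], "twist": 0, "grip": 0.25}, {"offset": [0, 0, 0], "twist": 0, "grip": 0.45}, {"offset": [0, 0, 0], "twist": 0, "grip": 0.55}, {"offset": [0, 0, 0], "twist": 0, "grip": 0.55}, {"offset": [0, 0, 0], "twist": 0, "grip": 0.55}])

```text
time: 20.5
tool_pos: [0.5485, 0.1368, 0.226]
tool_rot: [-0.0, 1.0, 0.03, 0.0]
contact_force: [0.1, -0.2, 0.1]
gripper_width: 0.548
```

Call:
play_rows(increments=[{"offset": [0, 0, -10], "twist": 0, "grip": 0.55}, {"offset": [0, 0, -35], "twist": 0, "grip": 0.55}, {"offset": [0, 0, -70], "twist": 0, "grip": 0.55}, {"offset": [0, 0, -105], "twist": 0, "grip": 0.55}, {"offset": [0, 0, -120], "twist": 0, "grip": 0.55}])

```text
time: 20.92
tool_pos: [0.5493, 0.1369, 0.3523]
tool_rot: [-0.0, 1.0, 0.03, 0.004]
contact_force: [-0.2, -0.2, 0.7]
gripper_width: 0.548
```

```bash
python3 - <<'E'
from h import *
manip.grab_frame('top');manip.grab_frame('top')
s,M=st(); im=snap('wrist')
cv2.imwrite('pics/w9.png',cv2.resize(im[60:300,180:480],None,fx=2.5,fy=2.5,interpolation=cv2.INTER_CUBIC))
for k in ('wrist','scene'):
    if k=='scene': snap(k)
    for q in ['lock_pin','pin_tip','ear_hole','lug_hole','push_tab']: print(k,q,find(q,k,n=1))
E
```

```text
t 21.02 pos [549.5 137.  351.8] F [ 0.4 -0.9 -0.7] g 0.547 j [ 0.11 -0.05  1.81  0.    1.38  1.62]
[[0.998, 0.06, 0.01], [0.06, -0.998, 0.001], [0.01, -0.001, -1.0]]
wrist lock_pin [(0.64, array([567.7, 138.5,  64.4]))]
wrist pin_tip []
wrist ear_hole [(0.58, array([567.6, 136.7,  59.1]))]
wrist lug_hole [(0.9, array([587.2, 138.7,  57.1]))]
wrist push_tab [(0.91, array([590.1,  44.8,  73.2]))]
scene lock_pin [(0.7, array([574.4, 138.6,  62.9]))]
scene pin_tip [(0.63, array([659.9, 148.4,  67.5]))]
scene ear_hole [(0.83, array([575. , 137.4,  69. ]))]
scene lug_hole [(0.81, array([593. , 140.1,  66.2]))]
scene push_tab [(0.72, array([600.8,  49.4,  86. ]))]
```

View pics/w9.png

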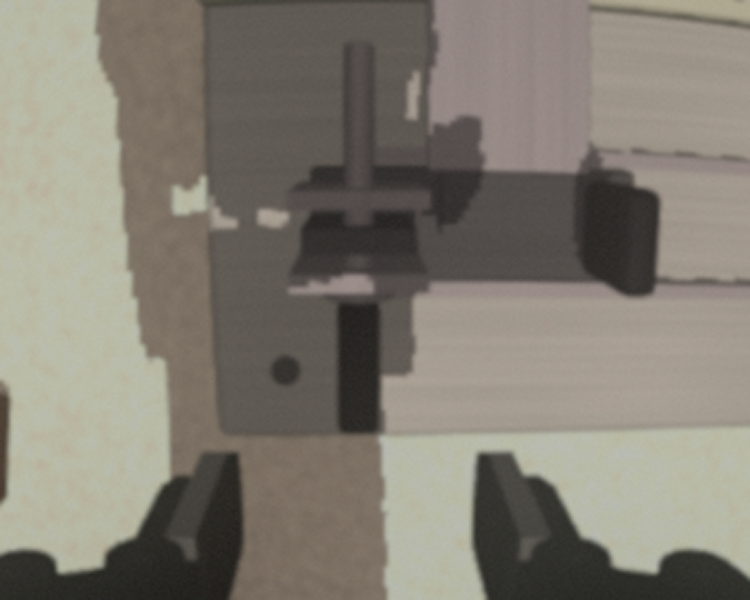

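The pin sits through both ears and the lug, collar at (358,298) against the front ear, and the gripper is clear. Handing in.

```bash
python3 - <<'E'
from h import *
st(); print(manip.job_done())
E
```

```text
t 21.62 pos [548.2 136.8 345.3] F [-0.4 -0.4 -0.5] g 0.548 j [ 0.11 -0.05  1.81  0.    1.38  1.62]
[[0.998, 0.06, -0.001], [0.06, -0.998, -0.0], [-0.001, 0.0, -1.0]]
the job is handed in; nothing more can be done
None
```

The blade guard is closed and locked, and I handed the job in at 21.6 s.

- **Slide:** I pushed it by the tab until it met the end stop. The force reading at the end of the push was about 15 N, and the slide barely moved over the last steps. The cameras then put the lug in line with the ears.
- **Pin:** I took it from its rest and slid it through the front ear, lug and rear ear with almost no resistance. The collar met the front ear at about 7 N, and then I let go.
- **Last checks:** The last wrist picture shows the rod through both ears and the lug, the collar against the front ear, and the gripper clear of everything. The carton, tumbler and tub were not touched.
- **Disagreements:** An early estimate of the pin's position was about 6 mm off because the arm was still settling, so I measured again before grasping. The last wrist detections read 5–10 mm off for the same reason. The scene camera agreed with the expected positions, except the pin tip, which read about 5 mm off sideways (y).

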